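# Free the seized locking pin and test the lever

### The job

The steel locking pin of the lever actuator has seized in its bore: work it loose by twisting it back and forth while pulling, draw it out and lay it in the metal parts tray without dropping it from a height. Then prove that the lever is free: swing it right over to its stop and let it spring back home. Leave the other things where they are.

Things in the scene. Friction and masses are not known exactly. Their poses are not given: they have to be found in the camera images.
- actuator: fixed grey box-shaped lever actuator, 110 (x) x 180 (y) x 50 mm tall on a 118x188 mm foot plate. Origin at the centre of its underside, z up. The bore of the pin stands upright at x=0, y=-50 mm, the lever's shaft at x=0, y=+30 mm. It may stand left or right of the tray, turned up to 26 degrees
- bore_mouth (a point): centre of the 14 mm bore's mouth, 50 mm above the desk; bore upright, 40 mm deep. SEIZED: a straight pull moves the pin 1 to 2 mm only. Turn it about 30 degrees to one side of its start angle, then as far to the other (any order; 25 is just enough, 55 the dead stop; 0.15 to 0.3 N m), and back near the start angle it rises to 12 or 13 mm and binds again: see pin_tab
- locking_pin: loose steel pin, 88 mm long, 90 g, in the bore, foot on its bottom. Origin at its foot, z along it to its head. Pointed foot (it cannot stand by itself), shank 12 mm diameter to z=52, collar 22 mm to z=58, then a flat thumb tab to z=88: 10 mm thick along the pin's x, 30 mm wide along its y; grip across the 10 mm. At the start its axes are within 3 degrees of the actuator's
- pin_tip (a point): point on the pin's axis at its foot (1 mm above the foot)
- pin_tab (a point): centre of the pin's thumb tab, 73 mm from its foot, 83 mm above the desk at the start. Raised 12 or 13 mm, the pin binds again and needs the same turning each way once more; then, back near its start angle, it draws freely straight up. A pull of up to 10 N while turning does no harm. Its foot is clear of the lever's fork once raised 50 mm
- lever (a joint): angle of the lever, rad: 0 = home (its spring holds it there), 0.9 = at its stop; grows clockwise seen from above. The spring needs about 2.5 N at the post at first and about 6 N at the stop. While the pin is in, the lever's fork is caught on it and the lever gives only about 0.05 rad
- lever_axis (a point): point on the lever's upright shaft axis at the actuator's top face (50 mm above the desk)
- lever_post (a point): centre of the top of the upright black post at the lever's end, to push it by: 16 mm diameter, 59 to 93 mm above the desk, 65 mm from the shaft axis. At home it lies towards the actuator's +y from the axis and first moves towards the actuator's +x. The flat arm under it is 18 mm wide, its top 59 mm above the desk; the hub's top is at 69 mm
- tray: fixed open aluminium parts tray, 190 (x) x 190 (y) x 27 mm tall, walls 3 mm, floor 6 mm thick; origin at the centre of its underside. A pin let go with its foot near the middle of the floor topples over and comes to lie wholly inside
- oil_bottle: bystander, to be left alone: slender yellow needle-nosed plastic bottle, 32x36x98 mm, standing behind the actuator
- screw_tin: bystander, to be left alone: round flat tin with a lid, 64 mm diameter, 24 mm tall, behind the tray
- tape_roll: bystander, to be left alone: roll of tape lying flat, 92 mm diameter, 46 mm tall, to the left
- solder_spool: bystander, to be left alone: spool of solder, about 69x59x33 mm, to the right

How it is judged (in metres and radians):
On the way, in this order (a step that is already met when the one before it is completed fails the run):
1. the locking pin is drawn clear of its bore and of the lever's fork (z of pin_tip in the frame of actuator above 0.06 m), for 0.1 s.
2. the pin lies in the tray, let go (x of pin_tip in the frame of tray between -0.095 and 0.095 m and y of pin_tip in the frame of tray between -0.095 and 0.095 m and z of each of pin_tip, pin_tab in the frame of tray below 0.03 m and x of pin_tab in the frame of tray between -0.095 and 0.095 m and y of pin_tab in the frame of tray between -0.095 and 0.095 m and contact force between the fingers and locking_pin below 0.05 N and linear speed of locking_pin below 0.02 m/s), for 0.2 s.
3. the lever is swung over to its stop (to within 0.06 rad) (value of joint lever above 0.84 rad), for 0.1 s.
4. the lever has sprung back home, let go (value of joint lever below 0.06 rad and contact force between the fingers and lever below 0.05 N), for 0.2 s.
At the end, for the whole second after the job is handed in: The whole pin lies at rest inside the tray (both ends within the tray's outline and lower than 30 mm above its underside), and the lever, after having been swung to its stop, is back home within 0.06 rad (x of pin_tip in the frame of tray between -0.095 and 0.095 m and y of pin_tip in the frame of tray between -0.095 and 0.095 m and z of each of pin_tip, pin_tab in the frame of tray below 0.03 m and x of pin_tab in the frame of tray between -0.095 and 0.095 m and y of pin_tab in the frame of tray between -0.095 and 0.095 m and linear speed of locking_pin below 0.02 m/s and value of joint lever below 0.06 rad); the robot touches nothing.
It fails at once if the pin is dropped from a height (falls faster than 1.5 m/s) (linear speed of locking_pin above 1.5 m/s).
It fails at once if a bystander is moved by more than 30 mm (distance of any of oil_bottle, screw_tin, tape_roll, solder_spool from where it was at the start of the episode above 0.03 m).
It also fails if it takes over 69 s, if anything falls off the work surface, if the arm or the gripper's body presses on something with over 40 N, if the wrist force passes 120 N, or if a joint passes its speed limit or range.

### The arm

A 6-joint arm with a two-finger parallel gripper is mounted at the origin on a cart in front of the work surface, level with it; the furniture and walls round the work are solid. World frame = base frame: x ahead of the robot, y to its left, z up, the work surface at z = 0. Lengths are in m, angles in degrees, forces in N, time in s.
With the tool pointing down it reaches from about 0.375 to 0.9 m from the base axis. Payload 3.1 kg.
Tool frame: the origin (TCP) lies between the finger pads; the fingertips stand 11 mm ahead of it and the grasp point (between the pads) lies 8 mm behind it; z points along the fingers, y is the line along which they close (so a half turn about z gives the same grasp; the last joint's range is limited). The gripper opens to 87 mm and grips with 3 to 60 N. Pads are 19 mm wide; open, the fingers measure 117 mm over their backs; the gripper's body (75 mm by 190 mm) begins 51 mm behind the grasp point.
Start: joints at [65.117, 30.224, 82.088, -0, 67.689, -10.227], TCP at [0.158, 0.605, 0.196] pointing down, gripper open.
Joint ranges: [-176.69, 176.69], [-43.24, 126.21], [12.49, 139.97], [-82, 262], [0, 151.66], [-163.58, 163.58]. Speed limits (degrees/s): [159.86, 159.86, 180, 180, 180, 180].

### API

Orientations are given as a 3x3 rotation matrix whose columns are the frame's x, y, z axes.
In Python, from rig import bot, viewer, workorder, nets gives the robot as it stands. The module is installed in compiled form; this text tells all that it offers.
- The arm moves only by the tool move_arm, never from a script. Its argument "increments" is a list of rows, each a list of 7 numbers: the shift along the tool's x, y, z normalised to -1 to 1, where 1 is 0.3 m, then the turn, a rotation vector about the tool's x, y, z normalised to -1 to 1, where 1 is pi rad, then the opening, from 0 (shut) to 1 (fully open). In form: [[tx, ty, tz, wx, wy, wz, grip], ...]. A call has 1 to 10 rows; each row is the pose to reach, as a shift and turn from the pose commanded when the call began, along the tool's axes at that moment, turning the shorter way round; what a row does not reach only later rows make up. A row lasts 1/12 s, in which the tool goes at most 41.7 mm and 7.16 degrees, less where a joint would pass 70% of its speed; a pose out of reach is approached as far as the arm can. A call with a number of a shift or a turn outside -1 to 1 is refused whole. A call with a gripper value outside its range is refused whole. The fingers move at their own pace and stop on an object; the grip force is fixed at half the most. Time passes only in rows, so rows that repeat a pose let the fingers close. It gives the time, the measured TCP pose, the force, the opening and the grip force at its end, in the units of the state.
- bot.read_state(): the state, without advancing time (a new reading comes with each control period).
- viewer.capture(name): name is "scene" or "top"; returns a dict with "image" (480x640x3 uint8, blue, green, red), "K" (3x3 intrinsics, pixels), "eye" and "orientation" of the camera in the world. Camera axes: x right, y up, looking along -z (the intrinsics and any distortion apply to the point x, -y, -z); pixel columns grow to the right and rows downward; lengths in m; the calibration is good to about 2 mm. A picture is of the moment at which its call begins. There is no depth.
- workorder.hand_in(): hands the job in; it is judged then, once.
Trained networks look in the newest picture that a camera, given by its name, has taken for a name from the list of things; names that differ only in an ending like _2 or _b are one class to them, and where a whole thing is asked for, a point or a joint stands for the part that bears it (a point fixed in the world has none). Each returns a list of dicts, best first, with "conf" (0 to 1); they miss things now and then, are a little off and sometimes report something else, mostly with a low value. They report only what shows in the picture. A call takes as long as a camera call.
- nets.find_in(camera, thing): "location" ([column, row] in pixels, amid what is visible of it).
The state is a dict: "time_s": time; "joint_positions": joint angles; "qvel": joint speeds; "tau": joint torques, N m; "position": TCP position; "tcp_rot": TCP orientation; "force": force on the tool from outside, world axes, zero at the start; "moment": the same for the moment, N m; "opening": opening from 0.0 (shut) to 1.0 (fully open); "grasp_force": force on a finger pad.
Only numpy, scipy, OpenCV 4.12 (cv2) and the standard library are available. Lean on these libraries where they do the work, as an engineer would, in place of code of your own. Each camera call takes 0.05 s, during which the arm holds its last target. There are 200 camera calls.

## Working session

There is one attempt and no reset: what is moved stays moved. The work goes in short steps, Python scripts to look and compute and a tool call to move; the robot and the scene stay as the last step left them, time stands still between calls to the robot, and variables do not carry over. Pictures are saved under pics/ and viewed, at most 10 in all, crops included, and the job is handed in when it is done.

Besides the shell and the picture viewer there is one more tool, called after "Request:" by a JSON object that holds its "op" and its "data". move_arm: Moves the arm, as the interface text tells. Its arguments: {"type":"object","properties":{"increments":{"type":"array"}},"required":["increments"]}

```bash
mkdir -p pics; cat > h.py <<'E'
import numpy as np, cv2
from rig import bot, viewer, workorder, nets
def cap(n,f=None):
    c=viewer.capture(n)
    if f: cv2.imwrite('pics/'+f,c['image'])
    return c
def ray(c,px):
    K=np.array(c['K']);d=np.linalg.inv(K)@[px[0],px[1],1]
    d=np.array(c['orientation'])@[d[0],-d[1],-d[2]]
    return np.array(c['eye']),d
def onz(c,px,z):
    e,d=ray(c,px);return e+d*(z-e[2])/d[2]
def proj(c,P):
    q=np.array(c['orientation']).T@(np.array(P)-c['eye']);u=np.array(c['K'])@[q[0],-q[1],-q[2]];return u[:2]/u[2]
E
python3 - <<'E'
from h import *
np.set_printoptions(precision=4,suppress=True)
for n in('scene','top'):
    c=cap(n,n+'1.png');print(n,c['eye'],c.keys())
    for t,z in dict(actuator=.05,bore_mouth=.05,locking_pin=.07,pin_tab=.083,lever_axis=.05,lever_post=.093,tray=.006,oil_bottle=.05,tape_roll=.046,screw_tin=.024,solder_spool=.03).items():
        for r in nets.find_in(n,t)[:2]: print(t,r['conf'],np.round(r['location'],1),onz(c,r['location'],z))
s=bot.read_state();print(s)
E
```

```text
scene [0.0403 0.9576 0.5575] dict_keys(['image', 'K', 'eye', 'orientation'])
actuator 0.61 [285.5 271. ] [0.5176 0.1469 0.05  ]
bore_mouth 0.97 [290.8 268.3] [0.5125 0.1307 0.05  ]
locking_pin 0.62 [294.3 238.1] [0.5626 0.0164 0.07  ]
pin_tab 0.66 [282.8 260.4] [0.5162 0.1583 0.083 ]
lever_axis 0.77 [286.4 270.6] [0.5166 0.1444 0.05  ]
lever_post 0.9 [282.6 258.3] [0.5115 0.1664 0.093 ]
tray 0.86 [321.6 225.6] [ 0.5966 -0.2201  0.006 ]
oil_bottle 0.71 [241.5 259.1] [0.6459 0.1348 0.05  ]
oil_bottle 0.24 [246.4 334.5] [0.4668 0.3871 0.05  ]
tape_roll 0.83 [246.2 334.1] [0.4712 0.3817 0.046 ]
screw_tin 0.69 [300.4 216.7] [ 0.6692 -0.2216  0.024 ]
solder_spool 0.57 [247.4 332.3] [0.4857 0.3579 0.03  ]
solder_spool 0.27 [283.7 257.9] [0.574 0.056 0.03 ]
top [ 0.4127 -0.0303  1.4076] dict_keys(['image', 'K', 'eye', 'orientation'])
actuator 0.9 [285.5 244.7] [0.5458 0.077  0.05  ]
bore_mouth 0.72 [285.9 247.4] [0.5378 0.0757 0.05  ]
bore_mouth 0.62 [278.8 242.2] [0.5529 0.0969 0.05  ]
pin_tab 0.44 [300.9 240.9] [0.5541 0.0305 0.083 ]
lever_axis 0.75 [284.2 246. ] [0.5419 0.0808 0.05  ]
lev
[... 227 characters left out ...]
02.8] [ 0.6798 -0.2514  0.024 ]
screw_tin 0.47 [284.8 245.2] [0.5468 0.0811 0.024 ]
solder_spool 0.77 [450.2 311.4] [ 0.3575 -0.4087  0.03  ]
{'time_s': 1.2, 'joint_positions': array([ 65.118 ,  30.2266,  82.0869,   0.001 ,  67.689 , -10.228 ]), 'qvel': array([-0.0232,  0.0692,  0.0244,  0.0341,  0.0875, -0.0555]), 'tau': array([ -0.0004, -44.0021, -17.6985,   0.0634,   0.0505,   0.    ]), 'position': array([0.1581, 0.6047, 0.1957]), 'tcp_rot': array([[-0.9675,  0.253 , -0.    ],
       [ 0.253 ,  0.9675, -0.    ],
       [ 0.    , -0.    , -1.    ]]), 'force': array([-0.6487,  0.6943,  0.5599]), 'moment': array([-0.0292,  0.0072,  0.0044]), 'grasp_force': 0.0, 'opening': 1.0007373303029383}
```

```bash
python3 - <<'E'
import cv2,numpy as np
t=cv2.imread('pics/top1.png');s=cv2.imread('pics/scene1.png')
a=cv2.resize(t[190:300,235:345],(600,600),interpolation=cv2.INTER_CUBIC);cv2.imwrite('pics/a.png',a)
cv2.imwrite('pics/b.png',cv2.resize(s[205:325,225:385],(800,600),interpolation=cv2.INTER_CUBIC))
E
```

```text
(no output)
```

View pics/a.png

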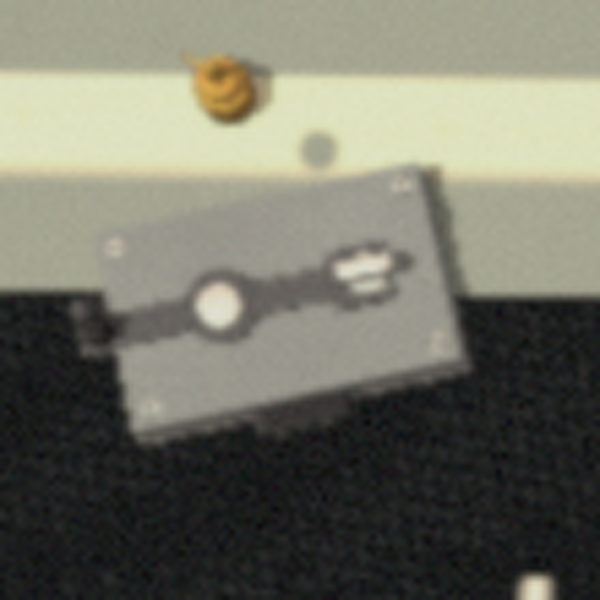

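View pics/b.png

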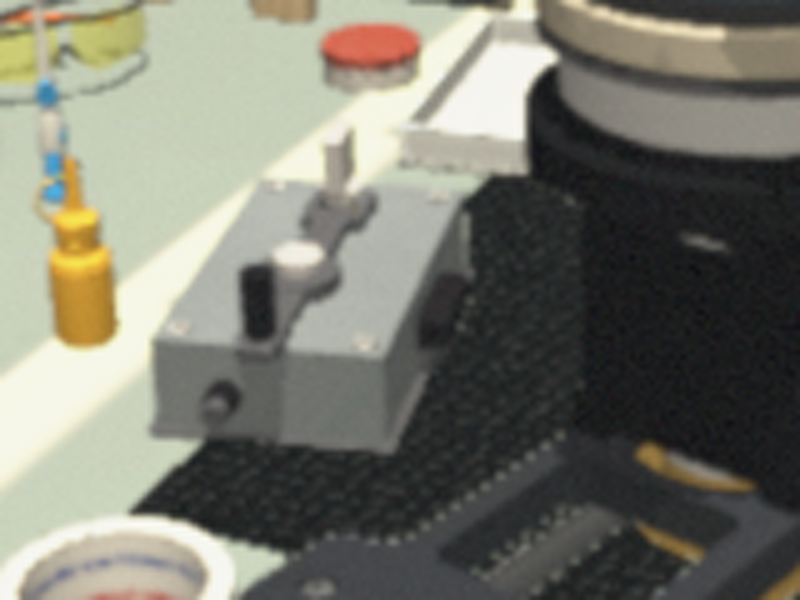

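View pics/top1.png

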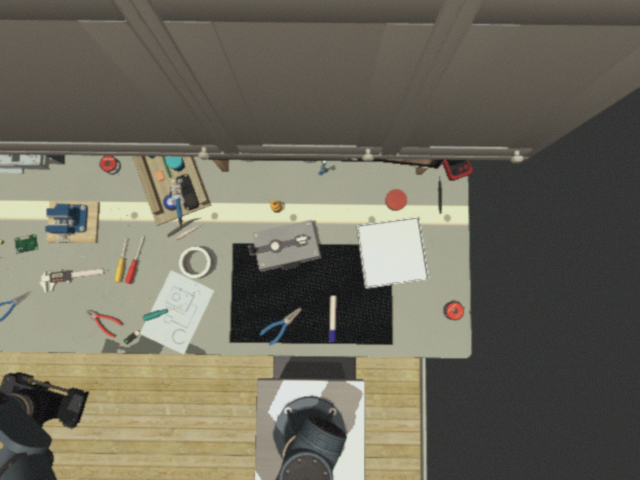

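```bash
python3 - <<'E'
from h import *
np.set_printoptions(precision=4,suppress=True)
c=cap('top')
f=lambda u,v:(235+u/5.4545-.4,190+v/5.4545-.4)
k=np.array([onz(c,f(*p),.05) for p in[(100,235),(418,168),(468,362),(135,432)]]);print(k,k.mean(0))
for i in range(4):
  d=k[(i+1)%4]-k[i];print(np.linalg.norm(d),np.degrees(np.arctan2(d[1],d[0])))
S=onz(c,f(218,305),.072);T=onz(c,f(363,268),.088);P=onz(c,f(95,320),.093)
print(S,T,P);d=S-T;print(np.linalg.norm(d[:2]),np.degrees(np.arctan2(-d[0],d[1])),np.linalg.norm((P-S)[:2]))
s=cap('scene'); g=lambda u,v:(225+u/5,205+v/5)
# two-view triangulation of tab top (340,130 scene) and post top (257,268), hub
for nm,a,b in[('tab',(363,262),(340,132)),('hub',(218,305),(298,255)),('post',(93,320),(257,270))]:
  e1,d1=ray(c,f(*a));e2,d2=ray(s,g(*b));A=np.c_[d1,-d2];t=np.linalg.lstsq(A,e2-e1,rcond=None)[0]
  print(nm,e1+d1*t[0],e2+d2*t[1])
tr=np.array([onz(c,p,.027) for p in[(359,226),(421,218),(428,279),(365,288)]]);print(tr,tr.mean(0))
E
```

```text
[[ 0.5801  0.1737  0.05  ]
 [ 0.6189  0.0025  0.05  ]
 [ 0.5139 -0.0259  0.05  ]
 [ 0.474   0.152   0.05  ]] [0.5467 0.0756 0.05  ]
0.17553814948472524 -77.23770674712243
0.10870190954918589 -164.8174387649815
0.18232792664779895 102.65499854735748
0.1082858388257116 11.598647074557704
[0.5408 0.1068 0.072 ] [0.5598 0.0296 0.088 ] [0.5301 0.1686 0.093 ]
0.07949146324515671 13.784856282208374 0.0627081757206843
tab [0.5622 0.0294 0.0943] [0.559  0.0278 0.0939]
hub [0.5414 0.1075 0.0656] [0.5409 0.1072 0.0655]
post [0.5304 0.1701 0.0898] [0.5266 0.1682 0.0892]
[[ 0.6072 -0.1404  0.027 ]
 [ 0.6339 -0.3263  0.027 ]
 [ 0.4515 -0.3454  0.027 ]
 [ 0.4225 -0.159   0.027 ]] [ 0.5288 -0.2428  0.027 ]
```

Request:
{"op": "move_arm", "data": {"increments": [[-0.89,-0.76,0,0,0,0,1],[-0.89,-0.76,0,0,0,0,1],[-0.89,-0.76,0,0,0,0,1],[-0.89,-0.76,0,0,0,0,1],[-0.89,-0.76,0,0,0,0,1],[-0.89,-0.76,0,0,0,0,1],[-0.89,-0.76,0,0,0,0,1],[-0.89,-0.76,0,0,0,0,1],[-0.89,-0.76,0,0,0,0,1]]}}

```text
time_s: 2.05
position: [0.3613, 0.3132, 0.1961]
tcp_rot: [[-0.967, 0.256, 0.002], [0.256, 0.967, -0.001], [-0.002, -0.001, -1.0]]
force: [-1.4, 1.4, -0.1]
opening: 1.0
grasp_force: 0.0
```

Request:
{"op": "move_arm", "data": {"increments": [[-0.89,-0.76,0,0,0,0.344,0.6],[-0.89,-0.76,0,0,0,0.344,0.6],[-0.89,-0.76,0,0,0,0.344,0.6],[-0.89,-0.76,0,0,0,0.344,0.6],[-0.89,-0.76,0,0,0,0.344,0.6],[-0.89,-0.76,0,0,0,0.344,0.6],[-0.89,-0.76,0,0,0,0.344,0.6],[-0.89,-0.76,0,0,0,0.344,0.6],[-0.89,-0.76,0,0,0,0.344,0.6],[-0.89,-0.76,0,0,0,0.344,0.6]]}}

```text
time_s: 2.88
position: [0.563, 0.024, 0.1959]
tcp_rot: [[-0.225, 0.974, 0.004], [0.974, 0.225, -0.002], [-0.002, 0.003, -1.0]]
force: [-0.6, 0.8, 0.2]
opening: 0.602
grasp_force: 0.0
```

Request:
{"op": "move_arm", "data": {"increments": [[0.016,-0.01,0.1,0,0,0,0.6],[0.016,-0.01,0.2,0,0,0,0.6],[0.016,-0.01,0.3,0,0,0,0.6],[0.016,-0.01,0.38,0,0,0,0.6],[0.016,-0.01,0.38,0,0,0,0.6]]}}

```text
time_s: 3.3
position: [0.5505, 0.0338, 0.0775]
tcp_rot: [[-0.234, 0.972, -0.011], [0.972, 0.234, 0.002], [0.004, -0.01, -1.0]]
force: [-0.5, -0.0, -0.2]
opening: 0.599
grasp_force: 0.0
```

```bash
python3 - <<'E'
from h import *
t=cap('top');s=cap('scene')
a=cv2.resize(t['image'][205:275,250:330],(480,420),interpolation=cv2.INTER_CUBIC)
b=cv2.resize(s['image'][195:285,240:330],(420,420),interpolation=cv2.INTER_CUBIC)
cv2.imwrite('pics/c.png',np.hstack([a[:,:380],b]))
print(bot.read_state()['position'])
E
```

```text
[0.5543436  0.03323509 0.08148048]
```

View pics/c.png

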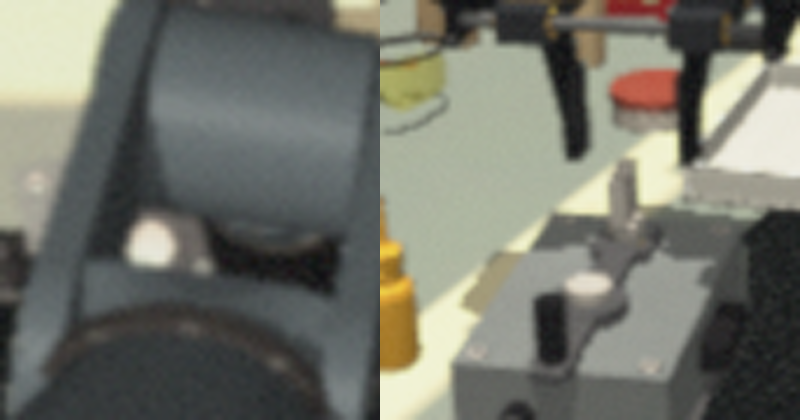

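```bash
python3 - <<'E'
from h import *
np.set_printoptions(precision=4,suppress=True)
st=bot.read_state();p=st['position'];R=st['tcp_rot'];print(st['time_s'],p,st['joint_positions'])
s=cap('scene')
for d in(-.03,.03): print(proj(s,p+R@[0,d,.011]))
print('tab',proj(s,[.559,.028,.098]), proj(s,[.5615,.0295,.098]))
b=s['image'][180:300,230:350];cv2.imwrite('pics/d.png',cv2.resize(b,(600,600),interpolation=cv2.INTER_CUBIC))
E
```

```text
3.4 [0.5543 0.0332 0.0815] [ -8.106   34.1704  97.8459   0.0158  48.1178 -21.6308]
[305.7162 241.7494]
[282.5384 240.316 ]
tab [292.8763 229.9204] [291.7099 229.9949]
```

View pics/d.png

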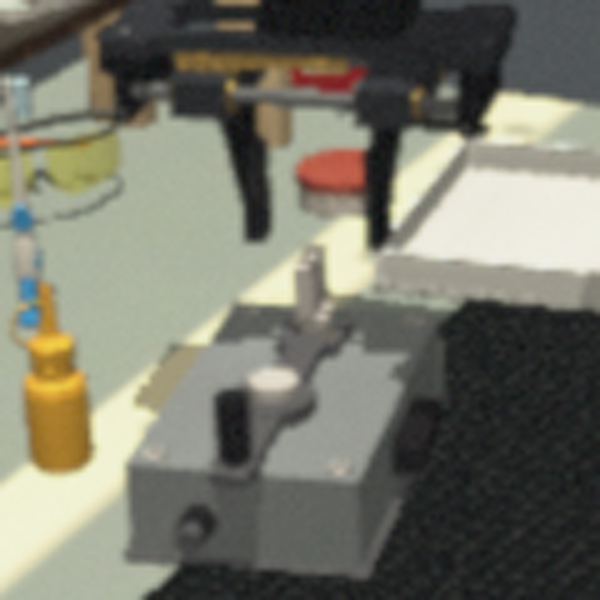

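```bash
python3 - <<'E'
from h import *
c=cap('top');im=cv2.imread('pics/top1.png')
R=np.array([[-.9675,.253,0],[.253,.9675,0],[0,0,-1]]);p=np.array([.1581,.6047,.1957])
x0,y0=0,340;s=5
a=cv2.resize(im[y0:480,x0:120],None,fx=s,fy=s,interpolation=cv2.INTER_CUBIC)
for d in(-.0435,-.0585,.0435,.0585):
  q=proj(c,p+R@[0,d,.011]);print(d,q);cv2.circle(a,tuple(int(v) for v in (q-[x0,y0])*s),4,(0,0,255),1)
q=proj(c,p+R@[0,0,-.059]);print(q);cv2.circle(a,tuple(int(v) for v in (q-[x0,y0])*s),4,(0,255,0),1)
s_=cv2.imread('pics/scene1.png');cs=cap('scene')
print(proj(cs,p+R@[0,-.0435,.011]),proj(cs,p+R@[0,.0435,.011]))
cv2.imwrite('pics/e.png',a[:600])
E
```

```text
-0.0435 [ 89.02796191 391.66054582]
-0.0585 [ 94.57548471 393.26395493]
0.0435 [ 56.93749302 382.38538788]
0.0585 [ 51.41929233 380.79045378]
[ 57.56870048 392.98423534]
[389.97072898 390.14134213] [343.25098292 439.49560556]
```

View pics/e.png

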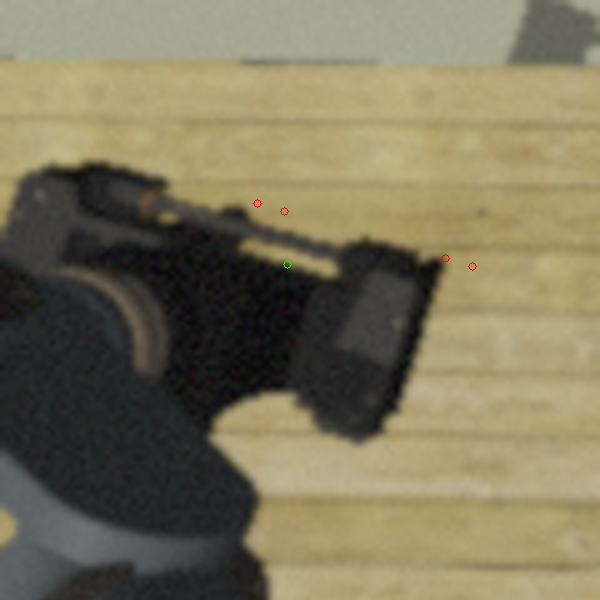

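```bash
python3 - <<'E'
from h import *
st=bot.read_state();p=st['position'];R=st['tcp_rot']
s=cap('scene');c=cap('top')
for dz in(0,.01,.02,.03,.04): print(dz,[np.round(proj(s,p+R@[0,d,.011]+[0,0,dz]),1) for d in(-.031,.031)])
print('want (305.4,229.6),(281.4,228)')
p0=np.array([.1581,.6047,.1957]);R0=np.array([[-.9675,.253,0],[.253,.9675,0],[0,0,-1]])
for dz in(0,.02,.04): print(dz,[np.round(proj(c,p0+R0@[0,d,.011]+[0,0,dz]),1) for d in(-.0585,.0585)])
for n,cc in(('scene',s),('top',c)):
  for t in('lever_post','pin_tab','locking_pin'):
    for r in nets.find_in(n,t)[:1]:print(n,t,r)
E
```

```text
0 [array([305.3, 240.8]), array([281.4, 239.2])]
0.01 [array([305.2, 237.1]), array([281.2, 235.6])]
0.02 [array([305. , 233.5]), array([280.9, 231.9])]
0.03 [array([304.9, 229.8]), array([280.7, 228.3])]
0.04 [array([304.7, 226. ]), array([280.5, 224.6])]
want (305.4,229.6),(281.4,228)
0 [array([ 94.6, 393.3]), array([ 51.4, 380.8])]
0.02 [array([ 90.7, 395. ]), array([ 46.8, 382.3])]
0.04 [array([ 86.7, 396.8]), array([ 42.1, 383.9])]
scene lever_post {'location': [284.4, 259.9], 'conf': 0.6}
scene pin_tab {'location': [292.5, 235.9], 'conf': 0.63}
top lever_post {'location': [278.0, 243.4], 'conf': 0.5}
top pin_tab {'location': [276.0, 244.9], 'conf': 0.27}
```

Request:
{"op": "move_arm", "data": {"increments": [[-0.017,0.013,0,0,0,0,0.5],[-0.017,0.013,0.03,0,0,0,0.5],[-0.017,0.013,0.06,0,0,0,0.5],[-0.017,0.013,0.09,0,0,0,0.5],[-0.017,0.013,0.09,0,0,0,0.5],[-0.017,0.013,0.09,0,0,0,0.5]]}}

```text
time_s: 4.45
position: [0.5592, 0.0284, 0.0534]
tcp_rot: [[-0.232, 0.973, -0.003], [0.973, 0.232, 0.0], [0.001, -0.003, -1.0]]
force: [-0.4, 0.3, 0.3]
opening: 0.505
grasp_force: 0.0
```

```bash
python3 - <<'E'
from h import *
print({k:np.round(v,4) for k,v in bot.read_state().items() if k in('position','force','joint_positions')})
s=cap('scene')
b=s['image'][190:290,240:340];cv2.imwrite('pics/f.png',cv2.resize(b,(600,600),interpolation=cv2.INTER_CUBIC))
E
```

```text
{'joint_positions': array([ -8.5229,  37.0282,  98.0686,  -0.    ,  45.0802, -21.9442]), 'position': array([0.5592, 0.0284, 0.0534]), 'force': array([-0.4022,  0.2986,  0.3309])}
```

View pics/f.png

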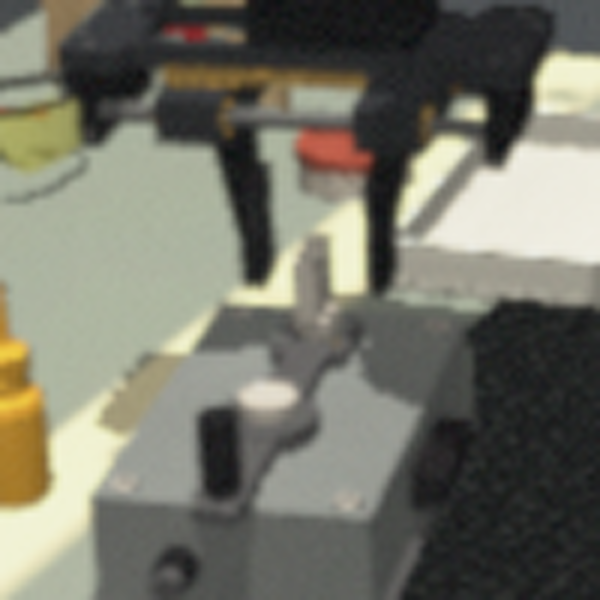

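Request:
{"op": "move_arm", "data": {"increments": [[0,0.007,0.004,0,0,0,0.3],[0,0.007,0.004,0,0,0,0],[0,0.007,0.004,0,0,0,0],[0,0.007,0.004,0,0,0,0],[0,0.007,0.004,0,0,0,0],[0,0.007,0.004,0,0,0,0],[0,0.007,0.004,0,0,0,0],[0,0.007,0.004,0,0,0,0]]}}

```text
time_s: 5.17
position: [0.5619, 0.0287, 0.0536]
tcp_rot: [[-0.232, 0.973, -0.001], [0.973, 0.232, -0.0], [-0.0, -0.001, -1.0]]
force: [-1.5, -0.9, 1.6]
opening: 0.11
grasp_force: 29.9
```

Request:
{"op": "move_arm", "data": {"increments": [[0,0,-0.005,0,0,0,0],[0,0,-0.005,0,0,0,0]]}}

```text
time_s: 5.33
position: [0.5618, 0.0288, 0.0547]
tcp_rot: [[-0.232, 0.973, -0.001], [0.973, 0.232, 0.0], [0.0, -0.001, -1.0]]
force: [-0.8, -0.4, -2.2]
opening: 0.114
grasp_force: 29.9
```

Request:
{"op": "move_arm", "data": {"increments": [[0,0,0,0,0,0.035,0],[0,0,0,0,0,0.07,0],[0,0,0,0,0,0.105,0],[0,0,0,0,0,0.14,0],[0,0,0,0,0,0.175,0],[0,0,0,0,0,0.19,0],[0,0,0,0,0,0.19,0]]}}

```text
time_s: 5.92
position: [0.5608, 0.0284, 0.0547]
tcp_rot: [[0.354, 0.935, -0.003], [0.935, -0.354, -0.001], [-0.002, -0.003, -1.0]]
force: [-1.7, -2.9, -0.8]
opening: 0.114
grasp_force: 29.9
```

```bash
python3 - <<'E'
from h import *
s=bot.read_state();R=s['tcp_rot'];print(s['moment'],s['force'],s['position'],np.degrees(np.arctan2(R[1,1],R[0,1])),s['grasp_force'])
E
```

```text
[-0.66994277  0.69226225  0.06331576] [-1.72038756 -2.87968567 -0.81432281] [0.56079834 0.02844117 0.05467335] -20.7546937371787 29.92824286222458
```

Request:
{"op": "move_arm", "data": {"increments": [[0,0,0,0,0,-0.04,0],[0,0,0,0,0,-0.08,0],[0,0,0,0,0,-0.12,0],[0,0,0,0,0,-0.16,0],[0,0,0,0,0,-0.2,0],[0,0,0,0,0,-0.24,0],[0,0,0,0,0,-0.28,0],[0,0,0,0,0,-0.32,0],[0,0,0,0,0,-0.36,0],[0,0,0,0,0,-0.39,0]]}}

```text
time_s: 6.75
position: [0.5625, 0.0296, 0.0548]
tcp_rot: [[-0.763, 0.646, 0.0], [0.646, 0.763, 0.002], [0.001, 0.002, -1.0]]
force: [-0.9, 1.6, -2.8]
opening: 0.112
grasp_force: 29.9
```

Request:
{"op": "move_arm", "data": {"increments": [[0,0,0,0,0,0,0],[0,0,0,0,0,0.04,0],[0,0,0,0,0,0.08,0],[0,0,0,0,0,0.12,0],[0,0,0,0,0,0.16,0],[0,0,0,0,0,0.2,0],[0,0,0,0,0,0.2,0]]}}

```text
time_s: 7.33
position: [0.5619, 0.0288, 0.0549]
tcp_rot: [[-0.229, 0.974, -0.001], [0.974, 0.229, -0.0], [0.0, -0.001, -1.0]]
force: [-1.3, -1.6, -1.7]
opening: 0.113
grasp_force: 29.9
```

Request:
{"op": "move_arm", "data": {"increments": [[0,0,-0.01,0,0,0,0],[0,0,-0.015,0,0,0,0],[0,0,-0.02,0,0,0,0],[0,0,-0.02,0,0,0,0]]}}

```text
time_s: 7.67
position: [0.5622, 0.0287, 0.0614]
tcp_rot: [[-0.233, 0.972, -0.0], [0.972, 0.233, -0.0], [-0.0, -0.0, -1.0]]
force: [-1.7, -0.8, -0.1]
opening: 0.113
grasp_force: 29.9
```

Request:
{"op": "move_arm", "data": {"increments": [[0,0,-0.01,0,0,0,0],[0,0,-0.015,0,0,0,0],[0,0,-0.02,0,0,0,0],[0,0,-0.025,0,0,0,0],[0,0,-0.025,0,0,0,0]]}}

```text
time_s: 8.08
position: [0.5616, 0.0288, 0.0672]
tcp_rot: [[-0.232, 0.973, -0.002], [0.973, 0.232, 0.0], [0.001, -0.002, -1.0]]
force: [0.2, -0.8, -12.8]
opening: 0.11
grasp_force: 30.0
```

Bound again at ~13 mm (12.8 N). Ease slightly and repeat the turning.

Request:
{"op": "move_arm", "data": {"increments": [[0,0,0.004,0,0,0.035,0],[0,0,0.004,0,0,0.07,0],[0,0,0.004,0,0,0.105,0],[0,0,0.004,0,0,0.14,0],[0,0,0.004,0,0,0.175,0],[0,0,0.004,0,0,0.19,0],[0,0,0.004,0,0,0.19,0]]}}

```text
time_s: 8.67
position: [0.5608, 0.0286, 0.067]
tcp_rot: [[0.354, 0.935, -0.003], [0.935, -0.354, -0.0], [-0.002, -0.003, -1.0]]
force: [-3.3, -2.0, -6.4]
opening: 0.112
grasp_force: 30.0
```

Request:
{"op": "move_arm", "data": {"increments": [[0,0,0,0,0,-0.04,0],[0,0,0,0,0,-0.08,0],[0,0,0,0,0,-0.12,0],[0,0,0,0,0,-0.16,0],[0,0,0,0,0,-0.2,0],[0,0,0,0,0,-0.24,0],[0,0,0,0,0,-0.28,0],[0,0,0,0,0,-0.32,0],[0,0,0,0,0,-0.36,0],[0,0,0,0,0,-0.39,0]]}}

```text
time_s: 9.5
position: [0.5625, 0.0297, 0.0671]
tcp_rot: [[-0.763, 0.646, 0.0], [0.646, 0.763, 0.002], [0.001, 0.002, -1.0]]
force: [-0.1, 1.0, -7.9]
opening: 0.11
grasp_force: 30.0
```

Request:
{"op": "move_arm", "data": {"increments": [[0,0,0,0,0,0,0],[0,0,0,0,0,0.04,0],[0,0,0,0,0,0.08,0],[0,0,0,0,0,0.12,0],[0,0,0,0,0,0.16,0],[0,0,0,0,0,0.2,0],[0,0,0,0,0,0.2,0]]}}

```text
time_s: 10.08
position: [0.5621, 0.0288, 0.068]
tcp_rot: [[-0.229, 0.973, -0.0], [0.973, 0.229, -0.0], [-0.0, -0.0, -1.0]]
force: [-2.5, -0.6, -1.0]
opening: 0.114
grasp_force: 30.0
```

Request:
{"op": "move_arm", "data": {"increments": [[0,0,-0.01,0,0,0,0],[0,0,-0.02,0,0,0,0],[0,0,-0.03,0,0,0,0],[0,0,-0.03,0,0,0,0]]}}

```text
time_s: 10.42
position: [0.5624, 0.0287, 0.0772]
tcp_rot: [[-0.233, 0.972, 0.0], [0.972, 0.233, -0.0], [-0.0, 0.0, -1.0]]
force: [-3.1, -1.5, 0.9]
opening: 0.114
grasp_force: 30.0
```

Request:
{"op": "move_arm", "data": {"increments": [[0,0,-0.05,0,0,0,0],[0,0,-0.1,0,0,0,0],[0,0,-0.15,0,0,0,0],[0,0,-0.2,0,0,0,0],[0,0,-0.25,0,0,0,0],[0,0,-0.3,0,0,0,0],[0,0,-0.3,0,0,0,0],[0,0,-0.3,0,0,0,0]]}}

```text
time_s: 11.08
position: [0.5644, 0.0287, 0.1677]
tcp_rot: [[-0.232, 0.973, 0.006], [0.973, 0.232, -0.0], [-0.002, 0.005, -1.0]]
force: [0.6, 0.4, -1.4]
opening: 0.111
grasp_force: 30.0
```

```bash
python3 - <<'E'
from h import *
s=cap('scene');print(bot.read_state()['force'])
b=s['image'][170:290,240:400];cv2.imwrite('pics/g.png',cv2.resize(b,(800,600),interpolation=cv2.INTER_CUBIC))
E
```

```text
[-0.83261742 -0.03524974 -1.2317431 ]
```

View pics/g.png

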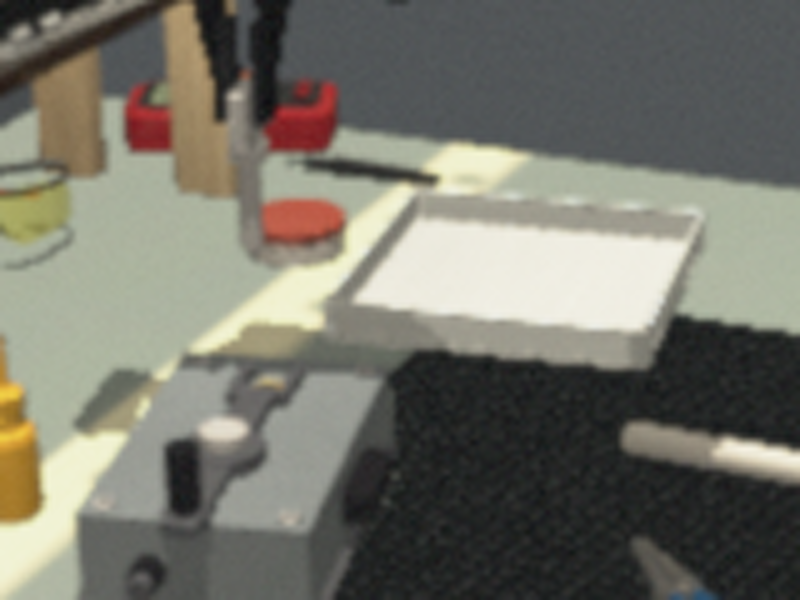

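Request:
{"op": "move_arm", "data": {"increments": [[-0.857,-0.317,0,0,0,0,0],[-0.857,-0.317,0,0,0,0,0],[-0.857,-0.317,0,0,0,0,0],[-0.857,-0.317,0,0,0,0,0],[-0.857,-0.317,0,0,0,0,0],[-0.857,-0.317,0,0,0,0,0],[-0.857,-0.317,0,0,0,0,0],[-0.857,-0.317,0,0,0,0,0],[-0.857,-0.317,0,0,0,0,0],[-0.857,-0.317,0,0,0,0,0]]}}

```text
time_s: 11.97
position: [0.5288, -0.2424, 0.1651]
tcp_rot: [[-0.232, 0.973, -0.002], [0.973, 0.232, 0.002], [0.002, -0.001, -1.0]]
force: [-0.6, 0.4, -1.8]
opening: 0.114
grasp_force: 30.0
```

Request:
{"op": "move_arm", "data": {"increments": [[0,0,0.08,0,0,0,0],[0,0,0.16,0,0,0,0],[0,0,0.22,0,0,0,0],[0,0,0.28,0,0,0,0],[0,0,0.32,0,0,0,0],[0,0,0.34,0,0,0,0],[0,0,0.36,0,0,0,0],[0,0,0.36,0,0,0,0],[0,0,0.36,0,0,0,0]]}}

```text
time_s: 12.72
position: [0.5299, -0.2428, 0.0586]
tcp_rot: [[-0.233, 0.972, 0.0], [0.972, 0.233, -0.0], [-0.0, 0.0, -1.0]]
force: [-0.3, 0.3, -1.9]
opening: 0.112
grasp_force: 30.0
```

```bash
python3 - <<'E'
from h import *
s=cap('scene');st=bot.read_state();print(st['force'],st['position'])
b=s['image'][170:270,260:400];cv2.imwrite('pics/h.png',cv2.resize(b,(770,550),interpolation=cv2.INTER_CUBIC))
E
```

```text
[ 0.76154328 -0.98723088 -0.66969486] [ 0.53013576 -0.24326723  0.05900106]
```

View pics/h.png

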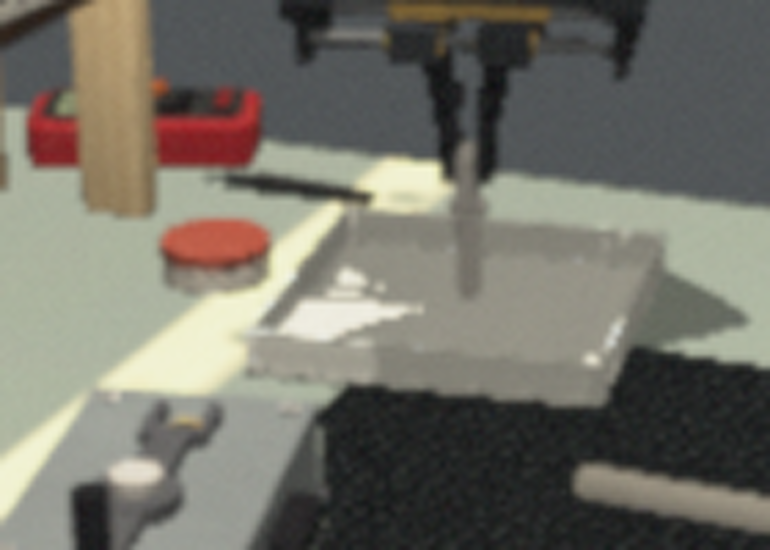

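Request:
{"op": "move_arm", "data": {"increments": [[0,0,0.01,0,0,0,0],[0,0,0.02,0,0,0,0],[0,0,0.027,0,0,0,0],[0,0,0.027,0,0,0,0],[0,0,0.027,0,0,0,0]]}}

```text
time_s: 13.18
position: [0.5294, -0.2434, 0.0502]
tcp_rot: [[-0.232, 0.973, -0.0], [0.973, 0.232, 0.0], [0.0, -0.0, -1.0]]
force: [-0.0, 0.4, -1.7]
opening: 0.112
grasp_force: 30.0
```

Request:
{"op": "move_arm", "data": {"increments": [[0,0,0,0,0,0,0.5],[0,0,0,0,0,0,1],[0,0,0,0,0,0,1],[0,0,0,0,0,0,1],[0,0,0,0,0,0,1],[0,0,-0.1,0,0,0,1],[0,0,-0.2,0,0,0,1],[0,0,-0.3,0,0,0,1],[0,0,-0.4,0,0,0,1],[0,0,-0.4,0,0,0,1]]}}

```text
time_s: 14.02
position: [0.5332, -0.2458, 0.1766]
tcp_rot: [[-0.232, 0.973, 0.01], [0.973, 0.232, -0.007], [-0.01, 0.008, -1.0]]
force: [0.4, -1.5, 1.1]
opening: 0.785
grasp_force: 0.0
```

```bash
python3 - <<'E'
from h import *
s=cap('scene');t=cap('top');st=bot.read_state();print(st['force'],st['position'],st['time_s'])
b=s['image'][190:270,280:400];t_=t['image'][200:300,345:445]
cv2.imwrite('pics/i.png',np.hstack([cv2.resize(b,(450,300),interpolation=cv2.INTER_CUBIC),cv2.resize(t_,(300,300))]))
for n in('scene','top'):
  for x in('pin_tab','pin_tip'):
    print(n,x,nets.find_in(n,x)[:2])
E
```

```text
[-0.97512874  0.1850348   0.33507185] [ 0.53019892 -0.24383527  0.17173011] 14.1167
scene pin_tab [{'location': [347.5, 225.9], 'conf': 0.51}]
scene pin_tip [{'location': [334.7, 228.7], 'conf': 0.65}]
top pin_tab []
top pin_tip [{'location': [372.0, 248.9], 'conf': 0.38}]
```

View pics/i.png

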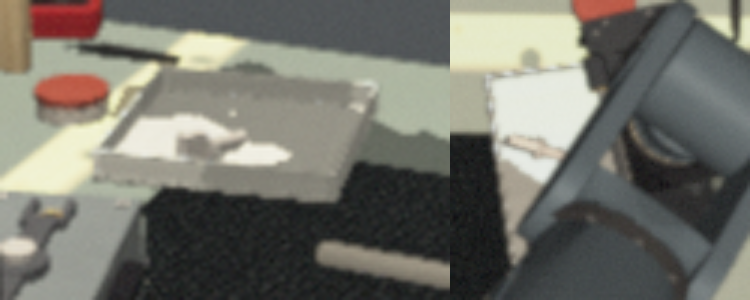

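Request:
{"op": "move_arm", "data": {"increments": [[0.702,0.083,0,0,0,0,0],[0.702,0.083,0,0,0,0,0],[0.702,0.083,0,0,0,0,0],[0.702,0.083,0,0,0,0,0],[0.702,0.083,0,0,0,0,0],[0.702,0.083,0,0,0,0,0],[0.702,0.083,0,0,0,0,0]]}}

```text
time_s: 14.9
position: [0.5032, -0.03, 0.1691]
tcp_rot: [[-0.237, 0.972, -0.003], [0.972, 0.237, 0.001], [0.002, -0.003, -1.0]]
force: [0.6, -0.7, 0.2]
opening: 0.559
grasp_force: 0.0
```

Request:
{"op": "move_arm", "data": {"increments": [[0.702,0.083,0,0,0,0.144,0],[0.702,0.083,0,0,0,0.144,0],[0.702,0.083,0,0,0,0.144,0],[0.702,0.083,0,0,0,0.144,0],[0.702,0.083,0,0,0,0.144,0],[0.702,0.083,0,0,0,0.144,0],[0.702,0.083,0,0,0,0.144,0],[0.702,0.083,0,0,0,0.144,0],[0.702,0.083,0,0,0,0.144,0]]}}

```text
time_s: 15.65
position: [0.4809, 0.1764, 0.1697]
tcp_rot: [[0.217, 0.976, -0.0], [0.976, -0.217, -0.001], [-0.001, -0.0, -1.0]]
force: [-0.0, -0.2, 0.0]
opening: 0.008
grasp_force: 0.0
```

```bash
python3 - <<'E'
from h import *
t=cap('top');s=cap('scene');print(bot.read_state()['position'])
for n,c in(('scene',s),('top',t)):
  for x,z in(('pin_tab',.011),('pin_tip',.011),('locking_pin',.011),('tray',.006),('lever_post',.09)):
    for r in nets.find_in(n,x)[:1]: print(n,x,round(r['conf'],2),np.round(r['location'],1),onz(c,r['location'],z))
# pin blob in tray: darker than floor
g=cv2.cvtColor(t['image'],cv2.COLOR_BGR2GRAY)[222:286,362:425]
m=cv2.morphologyEx((g<np.median(g)-25).astype(np.uint8),cv2.MORPH_OPEN,np.ones((2,2)))
n,l,st,ce=cv2.connectedComponentsWithStats(m);print(np.median(g));print([(st[i].tolist(),ce[i].round()) for i in range(1,n) if st[i][4]>15])
E
```

```text
[0.4807963  0.17612902 0.16990631]
scene pin_tab 0.46 [247.1 331.9] [0.5030192  0.33545502 0.011     ]
scene pin_tip 0.49 [332.7 231.4] [ 0.54299557 -0.18190013  0.011     ]
scene locking_pin 0.47 [288.6 269.4] [0.55111457 0.07436297 0.011     ]
scene tray 0.74 [344.  223.4] [ 0.53972114 -0.26140095  0.006     ]
scene lever_post 0.79 [283.2 259. ] [0.51166595 0.1637552  0.09      ]
top pin_tab 0.61 [376.5 249. ] [ 0.54015271 -0.19476209  0.011     ]
top pin_tip 0.65 [377.4 249. ] [ 0.54018837 -0.19747574  0.011     ]
top tray 0.63 [278.8 204.9] [0.67216986 0.10357597 0.006     ]
top lever_post 0.66 [279.8 244.8] [0.54134496 0.09009859 0.09      ]
233.0
[([4, 0, 11, 5, 38], array([9., 2.])), ([19, 0, 11, 3, 26], array([23.,  1.])), ([56, 0, 7, 40, 133], array([60., 15.])), ([0, 24, 30, 11, 118], array([15., 29.])), ([0, 35, 6, 29, 116], array([ 2., 51.])), ([25, 58, 38, 6, 125], array([48., 61.]))]
```

Request:
{"op": "move_arm", "data": {"increments": [[0,0,0.1,0,0,0,0],[0,0,0.2,0,0,0,0],[0,0,0.3,0,0,0,0],[0,0,0.393,0,0,0,0],[0,0,0.393,0,0,0,0],[0,0,0.393,0,0,0,0]]}}

```text
time_s: 16.75
position: [0.4791, 0.1778, 0.0514]
tcp_rot: [[0.216, 0.976, -0.004], [0.976, -0.216, -0.001], [-0.001, -0.003, -1.0]]
force: [0.5, -0.1, 0.1]
opening: 0.006
grasp_force: 0.0
```

Request:
{"op": "move_arm", "data": {"increments": [[-0.01,0.04,0,0,0,0,0],[-0.01,0.06,0,0,0,0,0],[-0.01,0.08,0,0,0,0,0],[-0.01,0.1,0,0,0,0,0],[-0.01,0.1,0,0,0,0,0]]}}

```text
time_s: 17.17
position: [0.51, 0.1685, 0.0534]
tcp_rot: [[0.217, 0.976, 0.001], [0.976, -0.217, 0.001], [0.001, 0.001, -1.0]]
force: [-2.4, -0.5, 1.1]
opening: 0.0
grasp_force: 1.1
```

Request:
{"op": "move_arm", "data": {"increments": [[0.02,0.027,0,0,0,0,0],[0.028,0.054,0,0,0,0,0],[0.03,0.082,0,0,0,0,0],[0.03,0.11,0,0,0,0,0],[0.025,0.138,0,0,0,0,0],[0.018,0.16,0,0,0,0,0],[0.018,0.16,0,0,0,0,0]]}}

```text
time_s: 17.75
position: [0.5567, 0.1641, 0.0521]
tcp_rot: [[0.217, 0.976, -0.002], [0.976, -0.217, 0.002], [0.001, -0.002, -1.0]]
force: [-3.7, 4.7, 0.9]
opening: 0.005
grasp_force: 2.2
```

```bash
python3 - <<'E'
from h import *
s=cap('scene');st=bot.read_state();print(st['position'],st['force'])
cv2.imwrite('pics/j.png',s['image'])
for r in nets.find_in('scene','lever_post')[:2]:print(r,onz(s,r['location'],.078))
E
```

```text
[0.55603038 0.16422066 0.05205745] [-3.75625171  4.5628027   1.06724753]
{'location': [284.1, 258.8], 'conf': 0.67} [0.52234447 0.14171473 0.078     ]
```

Request:
{"op": "move_arm", "data": {"increments": [[-0.006,0.012,0,0,0,0,0],[-0.013,0.025,0,0,0,0,0],[-0.018,0.035,0,0,0,0,0],[-0.018,0.035,0,0,0,0,0]]}}

```text
time_s: 18.18
position: [0.5636, 0.1572, 0.052]
tcp_rot: [[0.217, 0.976, -0.005], [0.976, -0.217, 0.002], [0.001, -0.005, -1.0]]
force: [-5.2, 5.5, 0.8]
opening: 0.005
grasp_force: 3.0
```

Request:
{"op": "move_arm", "data": {"increments": [[-0.004,0.007,0,0,0,0,0],[-0.007,0.015,0,0,0,0,0],[-0.007,0.015,0,0,0,0,0]]}}

```text
time_s: 18.43
position: [0.5634, 0.1562, 0.0518]
tcp_rot: [[0.218, 0.976, -0.013], [0.976, -0.218, 0.005], [0.002, -0.013, -1.0]]
force: [-9.6, 11.2, 5.0]
opening: 0.001
grasp_force: 6.4
```

Request:
{"op": "move_arm", "data": {"increments": [[-0.003,0.006,0,0,0,0,0],[-0.003,0.006,0,0,0,0,0],[-0.003,0.006,0,0,0,0,0]]}}

```text
time_s: 18.68
position: [0.5633, 0.1556, 0.0517]
tcp_rot: [[0.217, 0.976, -0.015], [0.976, -0.217, 0.005], [0.002, -0.016, -1.0]]
force: [-11.6, 12.9, 6.1]
opening: 0.004
grasp_force: 7.5
```

```bash
python3 - <<'E'
from h import *
s=cap('scene');st=bot.read_state();print(st['position'],st['force'])
np.set_printoptions(precision=1,suppress=True)
a0=cv2.imread('pics/scene1.png');a=s['image'];cv2.imwrite('pics/k.png',a)
A=np.array([.540,.1055]);c=cv2.cvtColor(a,cv2.COLOR_BGR2GRAY)
for th in(0,40,45,51.6):
  q=np.radians(103.3-th);P=A+.065*np.array([np.cos(q),np.sin(q)])
  print(th,proj(s,[*P,.062]),proj(s,[*P,.093]))
# arm profile: brightness along arc at r=40mm at arm-top height; arm is darker than the box
for th in range(-10,75,5):
  q=np.radians(103.3-th);P=A+.035*np.array([np.cos(q),np.sin(q)]);u,v=np.round(proj(s,[*P,.059])).astype(int)
  print(th,c[v,u],cv2.cvtColor(a0,cv2.COLOR_BGR2GRAY)[v,u])
E
```

```text
[0.56330643 0.15560741 0.05167251] [-12.25069196  11.95036502   6.11250325]
0 [277.6 270. ] [276.8 257.7]
40 [262.  265.5] [261.  253.4]
45 [260.8 264.6] [259.8 252.5]
51.6 [259.5 263.3] [258.5 251.3]
-10 75 109
-5 73 119
0 72 119
5 75 96
10 77 61
15 63 36
20 65 35
25 62 34
30 58 34
35 62 42
40 63 78
45 62 144
50 62 144
55 68 174
60 68 174
65 82 175
70 82 175
```

Request:
{"op": "move_arm", "data": {"increments": [[0.02,-0.04,0,0,0,0,0],[0.028,-0.075,0,0,0,0,0],[0.028,-0.11,0,0,0,0,0],[0.025,-0.145,0,0,0,0,0],[0.015,-0.18,0,0,0,0,0],[0.005,-0.22,0,0,0,0,0],[0,-0.28,0,0,0,0,0],[0,-0.34,0,0,0,0,0],[0,-0.34,0,0,0,0,0],[0,-0.34,0,0,0,0,0]]}}

```text
time_s: 19.57
position: [0.4733, 0.1737, 0.053]
tcp_rot: [[0.216, 0.976, 0.004], [0.976, -0.216, 0.0], [0.001, 0.004, -1.0]]
force: [0.3, -0.1, 0.2]
opening: 0.006
grasp_force: 0.0
```

```bash
python3 - <<'E'
from h import *
s=cap('scene');st=bot.read_state();print(st['position'],st['force'],st['time_s'])
g=lambda a:cv2.cvtColor(a,cv2.COLOR_BGR2GRAY)
r=(slice(240,285),slice(255,305));a0=g(cv2.imread('pics/scene1.png'));k=g(cv2.imread('pics/k.png'));n=g(s['image'])
# black post blob in each (dark pixels)
for nm,i in(('start',a0),('stop',k),('now',n)):
  m=(i[r]<40).astype(np.uint8);c,l,S,C=cv2.connectedComponentsWithStats(m)
  print(nm,[(S[j].tolist(),(C[j]+[255,240]).round(1).tolist()) for j in range(1,c) if S[j][4]>20])
# hub-to-pin fork slot: where did the arm's pixels change at the stop vs start, tail side
b=np.hstack([k[225:285,255:325],n[225:285,255:325]]);print(np.abs(n[r].astype(int)-a0[r]).mean())
E
```

```text
[0.47455811 0.17364553 0.05304835] [ 0.38926811 -0.09619666  0.55496134] 19.6167
start [([19, 21, 5, 11, 44], [276.4, 265.9])]
stop [([1, 0, 15, 26, 271], [263.1, 250.9])]
now [([32, 0, 17, 31, 329], [295.6, 255.7]), ([18, 18, 7, 15, 80], [276.4, 265.3])]
56.01466666666666
```

Request:
{"op": "move_arm", "data": {"increments": [[0,-0.05,-0.1,0,0,0,0],[0,-0.05,-0.2,0,0,0,0],[0,-0.05,-0.3,0,0,0,0],[0,-0.05,-0.4,0,0,0,0],[0,-0.05,-0.4,0,0,0,0],[0,-0.05,-0.4,0,0,0,0],[0,-0.05,-0.4,0,0,0,0]]}}

```text
time_s: 20.2
position: [0.4583, 0.1766, 0.1724]
tcp_rot: [[0.217, 0.976, 0.002], [0.976, -0.217, 0.0], [0.001, 0.002, -1.0]]
force: [-0.3, 0.2, -1.9]
opening: 0.004
grasp_force: 0.0
```

```bash
python3 - <<'E'
from h import *
print(workorder.hand_in())
E
```

```text
the job is handed in; nothing more can be done
None
```

I handed the job in at about 20 s, but the hand-in returned no verdict: the pin was worked loose, drawn out and lies in the tray, and the lever was pushed until the force showed its stop (I couldn't measure its angle) and sprang back home.

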